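Shut and bolt the condiment case

ROBOT

A 6-joint arm with a two-finger parallel gripper is mounted at the origin on the work surface; the furniture and walls round the work are solid. World frame = base frame: x ahead of the robot, y to its left, z up, the work surface at z = 0. Lengths are in m, angles in rad, forces in N, time in s.
With the tool pointing down it reaches from about 0.35 to 0.85 m from the base axis. Payload 8.1 kg.
Tool frame: the origin (TCP) lies between the finger pads; the fingertips stand 8 mm ahead of it and the grasp point (between the pads) lies 11 mm behind it (robot.tip_reach is the y of the fingertips in the tool frame, in m); y points along the fingers, z is the direction in which the jaws open and shut, and the axes are right-handed (so a half turn about y gives the same grasp; the last joint's range is limited). The gripper opens to 93 mm and grips with 3 to 60 N. Pads are 15 mm wide; open, the fingers measure 128 mm over their backs; the gripper's body (75 mm by 188 mm) begins 65 mm behind the grasp point.
Start: joints at [-1.413, 0.13, 1.488, -0, 1.523, -0.085], TCP at [0.144, -0.582, 0.206] pointing down, gripper open.
Joint ranges: [-2.96, 2.96], [-0.89, 2.26], [0.02, 2.5], [-1.34, 4.48], [0, 2.73], [-2.66, 2.66]. Speed limits (rad/s): [2.39, 2.39, 2.79, 3.14, 3.14, 3.14].

INTERFACE

Orientations are given as a rotation vector (axis times angle).
In Python, from plant import robot gives the robot as it stands.
- The arm moves only by the tool carry_out, never from a script. Its argument "increments" is a list of rows, each an object with "linear": the shift along the tool's x, y, z in m, a list of three; "yaw": the turn about the tool's y in rad. A call has 1 to 5 rows; each row is the pose to reach, as a shift and turn from the pose measured when the call began, along the tool's axes at that moment; what a row does not reach only later rows make up. A row lasts 1/8 s, in which the tool goes at most 62.5 mm and 10.7 degrees, less where a joint would pass 70% of its speed; a pose out of reach is approached as far as the arm can. A call with a gripper value outside its range is refused whole. "gripper" is the opening, from 0 (shut) to 1 (fully open), set as the call begins (left out, the last holds). The fingers move at their own pace and stop on an object; "newtons" is the grip in N (left out, the last holds). Time passes only in rows, so rows that repeat a pose let the fingers close. It gives the time, the measured TCP pose, the force and the opening at its end, in the units of the state.
- robot.read_state(): the state, without advancing time (a new reading comes with each control period).
- robot.read_camera(name): name is "scene" or "top"; returns the picture (480x640x3 uint8, blue, green, red); there is no depth.
- robot.camera_params(name): a dict with "fov_y" (degrees; the focal length in pixels is half the picture's height over the tangent of half this angle, whatever the lens; pixels are square), "cx", "cy" (the principal point, pixels), "k1" (the pictures are not rectified: a ray, as slopes to the right and down, at radius r is drawn at 1 + k1 r^2 times it, then the intrinsics apply), "R" (3x3) and "t" (3): a world point X has camera coordinates R X + t. Camera axes: x right, y down, z forward; pixel columns grow to the right and rows downward; lengths in m; the calibration is good to about 2 mm. A picture is of the moment at which its call begins. camera_params takes no time and is no camera call.
- robot.close_job(): hands the job in, once; it reports no verdict.
The state is a dict: "t": time; "q": joint angles; "dq": joint speeds; "joint_torque": joint torques, N m; "tool_pos": TCP position; "orientation": TCP orientation; "force": force on the tool from outside, world axes, zero at the start; "wrist_torque": the same for the moment, N m; "opening": finger opening in m.
Only numpy, scipy, OpenCV 4.12 (cv2) and the standard library are available. Lean on these libraries where they do the work, as an engineer would, in place of code of your own. Each camera call takes 0.05 s, during which the arm holds its last target.

TASK

Close up the condiment case: slide its clear hatch fully shut against the frame, then push the sprung bolt with its red knob through the keeper on the hatch and set the knob in the side notch of the J-shaped slot, so that the bolt stays put when you let go. Do not shove or knock over the things standing round the case.

Things in the scene. Friction and masses are not known exactly. Their poses are not given: they have to be found in the camera images.
- case: White condiment case with an aluminium top, 175 (x) x 240 (y) x 65 mm high without fittings, fixed to the worktop. Origin: centre of its underside; x points away from the robot, y to the left along the hatch track, z up. All x, y, z below are in this case frame. Hatch track: x -6 to 83 mm, rails to z 72.5 mm; closing jamb: black strip at y -112 to -120 mm, top z 77 mm.
- hatch (a joint): Sliding of the clear hatch along case y, m: 0 = shut against the jamb at the right end, grows to 0.09 (fully open) toward +y (left). Starts 0.05 to 0.085 open. Friction about 1.5 N, no spring: it stays where it is left. Panel 88 x 116 mm, top at z 72 mm.
- hatch_bar (a point): Centre of the top of the blue pull bar on the hatch; moves with it. The bar is upright, 46 mm long along x, 12 mm thick along y, 34 mm tall (z 72 to 106 mm; its lowest 2.5 mm is a foot 54 x 20 mm); push it from its side or pinch it from above. Hatch shut, it is at x 45, y -54 mm.
- keeper (a point): Middle of the steel keeper on the hatch, moves with it: two legs 20 mm apart along y and a bridge, x 0 to 10 mm, top at z 95 mm. The bolt (12 mm wide, on the line y -90 mm) enters it only with the hatch shut (4 mm play either side); otherwise it runs against a leg or stands in the hatch's way.
- bolt (a joint): Travel of the brass bolt along case +x (toward the hatch), m: 0 = drawn back (start), 0.036 = end stop. A spring drives it back, about 2.5 N at 0 and 9 N at the end: let go outside the notch, it snaps back. From about 0.012 its tip enters the keeper. Lodged in the notch it rests at about 0.023.
- knob (a joint): Sideways travel of the red knob on the bolt along case +y, m: 0 = in the straight lane of the J slot (start), 0.0165 = fully aside. No spring. It can cross only with the bolt at 0.030 or more, past the end of a 6 mm wide lip; fully across, it goes 7 mm back along -x behind the lip into the notch, where the bolt's spring holds it.
- knob_top (a point): Centre of the top of the red knob, moves with it. The knob is an upright cylinder 18 mm in diameter, 35 mm tall (z 99 to 134 mm), 3 mm above the gate plate; best pinched from above. At the start it is at x -60, y -90 mm; lodged in the notch at about x -37, y -74 mm.
- notch (a point): Centre of the blind end of the J slot, where the knob's 8 mm stem is to rest, level with the top of the dark gate plate (z 96 mm; fixed, x -85 to -12 mm, y -106 to -62 mm). The slot's straight lane runs along x on the line y -90 mm, the crossing is at its far (+x) end, the notch on its left (+y).
- salt_shaker: Salt shaker, 40 mm wide, 81 mm tall, in front of the case; origin at its foot. Leave alone.
- bell: White counter bell, 83 mm across, 58 mm tall, in front of the case on the right; origin at its foot. Leave alone.
- can: Drinks can, 53 mm across, 134 mm tall, right of the case; origin at its foot. Leave alone.
- sauce_bottle: Red sauce bottle, 60 mm across, 187 mm tall, left of the case; origin at its foot. Leave alone.

How it is judged:
By the outcome, as a careful person would: the job done as asked, in the order asked, and still so for the second after the job is handed in, with the robot touching nothing.
It also fails if it takes over 48 s, if anything falls off the work surface, if the arm or the gripper's body presses on something with over 40 N, if the wrist force passes 120 N, or if a joint passes its speed limit or range.

## Working session

There is one attempt and no reset: what is moved stays moved. The work goes in short steps, Python scripts to look and compute and a tool call to move; the robot and the scene stay as the last step left them, time stands still between calls to the robot, and variables do not carry over. Pictures are saved under pics/ and viewed, and the job is handed in when it is done.

Besides the shell and the picture viewer there is one more tool, called after "Emit:" as name([rows], argument=value, ...), one row to a line, values as JSON. carry_out: Moves the arm, as the interface text tells. Its arguments: {"type":"object","properties":{"increments":{"type":"array","items":{"type":"object","properties":{"linear":{"type":"array","items":{"type":"number"}},"yaw":{"type":"number"}}}},"gripper":{"type":"number"},"newtons":{"type":"number"}},"required":["increments"]}

```bash
mkdir -p pics; ls; python3 - <<'E'
from plant import robot
import cv2
s=robot.read_state()
for k in("t","q","tool_pos","orientation","force","opening"):print(k,s[k])
print(robot.tip_reach)
for n in("scene","top"):
    print(n,robot.camera_params(n)); cv2.imwrite(f"pics/{n}0.png",robot.read_camera(n))
E
```

```text
pics
t 0.0
q [-1.41339539e+00  1.31129894e-01  1.48928303e+00  1.52439698e-05
  1.52295916e+00 -8.53561299e-02]
tool_pos [ 0.14419    -0.58182163  0.20500406]
orientation [-0.25528566  2.09433938 -2.09058966]
force [ 0.24536072  0.04554473 -0.1292107 ]
opening 0.09295731627710531
0.008
scene {'fov_y': 53.36509810817968, 'cx': 314.30760186071547, 'cy': 241.9812897519083, 'k1': -0.09764503482795883, 'R': array([[ 0.51096108, -0.85930707,  0.02258623],
       [-0.35367927, -0.23410764, -0.90559626],
       [ 0.78347288,  0.45473616, -0.42353899]]), 't': array([-0.24476996,  0.24659329,  0.68886477])}
top {'fov_y': 46.671207583794214, 'cx': 315.83910527063534, 'cy': 241.131331991362, 'k1': 0.0259600012985613, 'R': array([[ 0.01356059, -0.99990518,  0.00239729],
       [-0.99728576, -0.01369851, -0.07234275],
       [ 0.07236873, -0.00140977, -0.99737695]]), 't': array([-0.02504982,  0.45838939,  1.28375559])}
```

View pics/scene0.png

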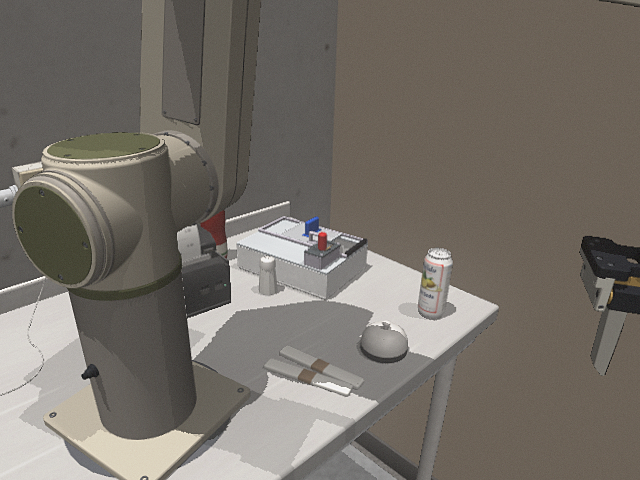

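View pics/top0.png

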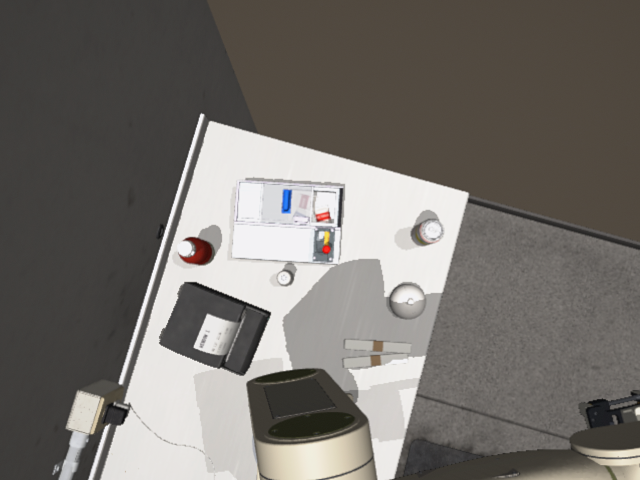

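The scene view shows the case at about (305,255), with the salt shaker at (267,275), the can at (435,283) and the bell at (385,340). In the top view the case spans about (232–345, 180–265). The blue bar is at (287,201) and the red knob at (326,249). I'll zoom in next.

```bash
python3 - <<'E'
import cv2
a=cv2.imread("pics/top0.png")[170:290,170:350]; cv2.imwrite("pics/topz.png",cv2.resize(a,None,fx=4.4,fy=4.4,interpolation=cv2.INTER_CUBIC))
a=cv2.imread("pics/scene0.png")[205:305,225:380]; cv2.imwrite("pics/scenez.png",cv2.resize(a,None,fx=5,fy=5,interpolation=cv2.INTER_CUBIC))
E
```

```text
(no output)
```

View pics/topz.png

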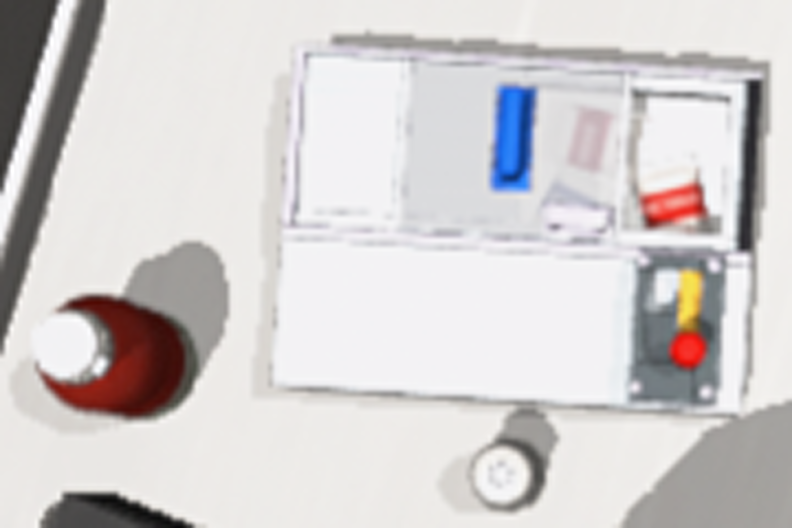

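View pics/scenez.png

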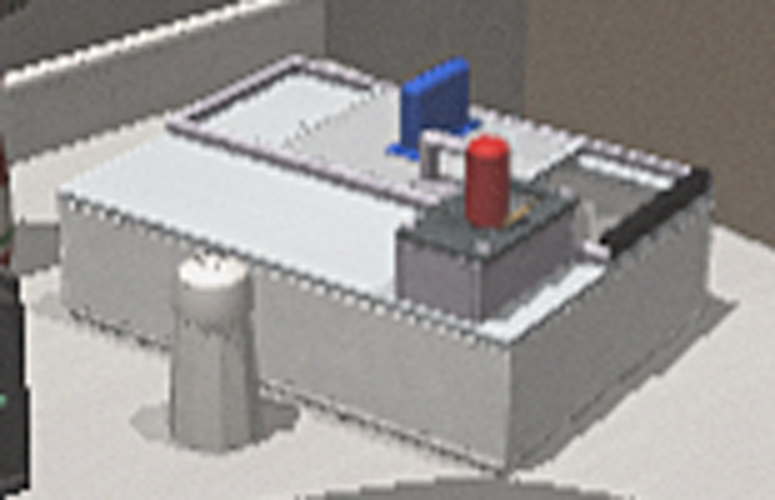

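```bash
cat > h.py <<'E'
import numpy as np, cv2
from scipy.spatial.transform import Rotation as Ro
P={}
def cam(n):
    from plant import robot
    if n not in P:P[n]=robot.camera_params(n)
    return P[n]
def ray(n,u,v):
    p=cam(n); f=240/np.tan(np.radians(p['fov_y']/2))
    d=np.array([(u-p['cx'])/f,(v-p['cy'])/f]); s=d.copy()
    for _ in range(20): s=d/(1+p['k1']*(s@s))
    R=p['R'];return -R.T@p['t'],R.T@np.array([s[0],s[1],1])
def onz(n,u,v,z):
    o,d=ray(n,u,v); return o+d*(z-o[2])/d[2]
def proj(n,X):
    p=cam(n); f=240/np.tan(np.radians(p['fov_y']/2)); c=p['R']@X+p['t'];s=c[:2]/c[2];s=s*(1+p['k1']*s@s);return f*s+[p['cx'],p['cy']]
def cross(u1,u2):  # scene,top
    a,d=ray("scene",*u1);b,e=ray("top",*u2)
    t=np.linalg.lstsq(np.c_[d,-e],b-a,rcond=None)[0]
    p,q=a+d*t[0],b+e*t[1];return (p+q)/2,np.linalg.norm(p-q)
E
cat > m.py <<'E'
from h import *
zt=lambda x,y:((x+.5)/4.4+169.5,(y+.5)/4.4+169.5)
zs=lambda x,y:((x+.5)/5+224.5,(y+.5)/5+204.5)
obs=[("FL",(-.0875,.12,.065),onz("top",*zt(273,386),.065)),
("FR",(-.0875,-.12,.065),onz("top",*zt(742,411),.065)),
("knob",(-.06,-.09,.134),onz("top",*zt(688,350),.134)),
("jamb",(.0385,-.116,.077),onz("top",*zt(750,164),.077)),
("sFL",(-.0875,.12,.065),onz("scene",*zs(61,195),.065)),
("sFR",(-.0875,-.12,.065),onz("scene",*zs(510,345),.065)),
("sFR0",(-.0875,-.12,0),onz("scene",*zs(508,470),0)),
("sknob",(-.06,-.09,.134),onz("scene",*zs(488,146),.134))]
A=np.array([o[1][:2] for o in obs]);B=np.array([o[2][:2] for o in obs])
def fit(i):
    a,b=A[i],B[i];H=(a-a.mean(0)).T@(b-b.mean(0));th=np.arctan2(H[0,1]-H[1,0],H[0,0]+H[1,1])
    R=np.array([[np.cos(th),-np.sin(th)],[np.sin(th),np.cos(th)]]);return th,R,b.mean(0)-R@a.mean(0)
for i in([0,1,2,3],[4,5,6,7],list(range(8))):
    th,R,t=fit(i);print(np.degrees(th),t);print((B-(A@R.T+t)).round(4).tolist())
b=onz("top",*zt(516,117),.106);print("bar",b,(R.T@(b[:2]-t)))
b=onz("scene",*zs(435,82),.106);print("bar s",b,(R.T@(b[:2]-t)))
E
python3 m.py
```

```text
-2.518102514465788 [0.49834894 0.04620493]
[[-0.0001, -0.0003], [0.001, 0.0002], [-0.0011, 0.0007], [0.0002, -0.0005], [-0.0034, -0.0071], [-0.0037, -0.0025], [0.0071, 0.0019], [-0.0051, -0.0032]]
-1.7131255171345765 [0.49638689 0.04464148]
[[0.0036, 0.0024], [0.0013, 0.003], [-0.0003, 0.0031], [0.0005, 0.0006], [0.0003, -0.0044], [-0.0033, 0.0003], [0.0074, 0.0048], [-0.0044, -0.0007]]
-2.064372936500722 [0.49732463 0.04537341]
[[0.0019, 0.0012], [0.0011, 0.0017], [-0.0007, 0.002], [0.0003, 0.0], [-0.0014, -0.0056], [-0.0036, -0.001], [0.0072, 0.0035], [-0.0048, -0.0019]]
bar [0.54990237 0.04602677 0.106     ] [0.05252008 0.0025469 ]
bar s [0.53242826 0.0416605  0.106     ] [ 0.03521459 -0.00244599]
```

```bash
cat > g.py <<'E'
from h import *
from plant import robot
TH=np.radians(-2.52);T=np.array([.4983,.0462])
def c2w(x,y,z):
    c,s=np.cos(TH),np.sin(TH);return np.array([T[0]+c*x-s*y,T[1]+s*x+c*y,z])
def st(tgt=None):
    s=robot.read_state();R=Ro.from_rotvec(s['orientation']).as_matrix()
    p=np.array(s['tool_pos']);c,sn=np.cos(TH),np.sin(TH);d=p[:2]-T
    print("t",s['t'],"tcp",p.round(4),"case",(np.array([c*d[0]+sn*d[1],-sn*d[0]+c*d[1]])*1e3).round(1),"F",np.round(s['force'],1),"op",round(s['opening'],4))
    # jaw axis vs case y
    jaw=R[:,2];a=np.arctan2(jaw[1],jaw[0]);want=TH+np.pi/2
    e=(want-a+np.pi/2)%np.pi-np.pi/2
    print("R",R.round(3).tolist(),"yaw need (about world z)",e,"about tool y",e*np.sign(R[2,1]))
    if tgt is not None:print("lin",(R.T@(np.array(tgt)-p)).round(4))
E
python3 - <<'E'
from g import *
for n,u,v,z in(("can",430,229,.134),("bell",407,298,.05),("salt",285,278,.081),("bottle",189,250,.187)):print(n,onz("top",u,v,z))
print(c2w(45,2.5,0)[:0]);w=c2w(.045,.0025,.24);print(w);st(w)
E
```

```text
can [ 0.47939022 -0.26118881  0.134     ]
bell [ 0.33028758 -0.22643162  0.05      ]
salt [0.37139122 0.04834338 0.081     ]
bottle [0.42480264 0.23793463 0.187     ]
[]
[0.5433664  0.04671902 0.24      ]
t 0.1 tcp [ 0.1442 -0.5819  0.2051] case [-326.2 -643. ] F [1.1 0.3 0.1] op 0.0929
R [[-0.971, -0.0, 0.24], [-0.24, 0.002, -0.971], [-0.0, -1.0, -0.002]] yaw need (about world z) -0.2867551347057642 about tool y 0.2867551347057642
lin [-0.5386 -0.034  -0.5143]
```

Emit:
carry_out([
  {"linear": [-0.03, -0.03, -0.03], "yaw": 0.06},
  {"linear": [-0.07, -0.035, -0.067], "yaw": 0.12},
  {"linear": [-0.11, -0.035, -0.105], "yaw": 0.18},
  {"linear": [-0.15, -0.035, -0.143], "yaw": 0.24},
  {"linear": [-0.19, -0.035, -0.181], "yaw": 0.287},
], gripper=0.5)

```text
t: 0.72
tool_pos: [0.2856, -0.3588, 0.24]
orientation: [-0.051, -2.2, 2.196]
force: [0.6, 0.8, 0.4]
opening: 0.0488
```

```bash
python3 -c "
from g import *
st(c2w(.045,.0025,.24))"
```

```text
t 0.725 tcp [ 0.2856 -0.3588  0.24  ] case [-194.6 -414. ] F [0.6 0.8 0.4] op 0.0488
R [[-0.999, -0.0, -0.046], [0.046, 0.002, -0.999], [0.0, -1.0, -0.002]] yaw need (about world z) 0.0023436166609425158 about tool y -0.0023436166609425158
lin [-0.2387  0.0008 -0.417 ]
```

Emit:
carry_out([
  {"linear": [-0.03, 0, -0.052]},
  {"linear": [-0.06, 0, -0.104]},
  {"linear": [-0.09, 0, -0.156]},
  {"linear": [-0.12, 0, -0.208]},
  {"linear": [-0.15, 0, -0.26]},
])

```text
$.increments[0]: bad value
```

```bash
python3 -c "
from g import *
st(c2w(.045,.0025,.2))"
```

```text
t 0.725 tcp [ 0.2856 -0.3588  0.24  ] case [-194.6 -414. ] F [0.6 0.8 0.4] op 0.0488
R [[-0.999, -0.0, -0.046], [0.046, 0.002, -0.999], [0.0, -1.0, -0.002]] yaw need (about world z) 0.0023436166609425158 about tool y -0.0023436166609425158
lin [-0.2387  0.0408 -0.417 ]
```

Yaw has to be given in every row.

Emit:
carry_out([
  {"linear": [-0.03, 0.0, -0.052], "yaw": 0.0},
  {"linear": [-0.06, 0.0, -0.104], "yaw": 0.0},
  {"linear": [-0.09, 0.0, -0.156], "yaw": 0.0},
  {"linear": [-0.12, 0.0, -0.208], "yaw": 0.0},
  {"linear": [-0.15, 0.0, -0.26], "yaw": 0.0},
])

```text
t: 1.35
tool_pos: [0.4481, -0.1042, 0.2404]
orientation: [-0.051, -2.2, 2.196]
force: [1.0, -0.7, -0.1]
opening: 0.0463
```

```bash
python3 -c "
from g import *
st(c2w(.045,.0025,.2))"
```

```text
t 1.35 tcp [ 0.4481 -0.1042  0.2404] case [ -43.5 -152.4] F [ 1.  -0.7 -0.1] op 0.0463
R [[-0.999, -0.0, -0.046], [0.046, 0.002, -0.999], [0.0, -1.0, -0.002]] yaw need (about world z) 0.00237391001642262 about tool y -0.00237391001642262
lin [-0.0882  0.0406 -0.155 ]
```

Emit:
carry_out([
  {"linear": [-0.03, 0.0, -0.052], "yaw": 0.0},
  {"linear": [-0.06, 0.0, -0.104], "yaw": 0.0},
  {"linear": [-0.088, 0.0, -0.155], "yaw": 0.0},
  {"linear": [-0.088, 0.05, -0.155], "yaw": 0.0},
  {"linear": [-0.088, 0.085, -0.155], "yaw": 0.0},
])

```text
t: 1.98
tool_pos: [0.5425, 0.0479, 0.1531]
orientation: [-0.046, -2.2, 2.196]
force: [-0.9, -0.1, -0.2]
opening: 0.0464
```

```bash
python3 - <<'E'
from g import *
st(c2w(.045,.0025,.092))
a=robot.read_camera("scene")[150:320,220:400]; cv2.imwrite("pics/s1.png",cv2.resize(a,None,fx=3.5,fy=3.5,interpolation=cv2.INTER_CUBIC))
E
```

```text
t 1.975 tcp [0.5425 0.0479 0.1531] case [44.   3.6] F [-0.9 -0.1 -0.2] op 0.0464
R [[-0.999, -0.002, -0.044], [0.044, 0.002, -0.999], [0.002, -1.0, -0.002]] yaw need (about world z) 0.0003337950790749389 about tool y -0.0003337950790749389
lin [-0.0011  0.0611  0.0012]
```

View pics/s1.png

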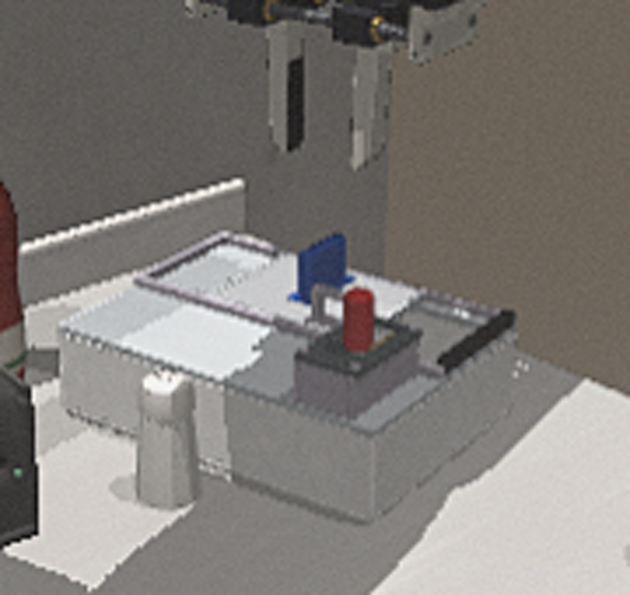

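The fingers, at zoomed (290,100) and (368,110), straddle the bar at (322,268). I'll descend, then pinch.

Emit:
carry_out([
  {"linear": [-0.001, 0.025, 0.001], "yaw": 0.0},
  {"linear": [-0.001, 0.045, 0.001], "yaw": 0.0},
  {"linear": [-0.001, 0.058, 0.001], "yaw": 0.0},
  {"linear": [-0.001, 0.061, 0.001], "yaw": 0.0},
])

```text
t: 2.52
tool_pos: [0.5396, 0.0464, 0.0864]
orientation: [-0.038, -2.195, 2.192]
force: [0.2, -0.2, 0.6]
opening: 0.0464
```

Emit:
carry_out([
  {"linear": [0.0, 0.0, 0.0], "yaw": 0.0},
  {"linear": [0.0, 0.0, 0.0], "yaw": 0.0},
  {"linear": [0.0, 0.0, 0.0], "yaw": 0.0},
  {"linear": [0.0, 0.0, 0.0], "yaw": 0.0},
], gripper=0.0, newtons=15)

```text
t: 3.02
tool_pos: [0.54, 0.0466, 0.087]
orientation: [-0.039, -2.196, 2.192]
force: [0.0, -0.1, 2.5]
opening: 0.0118
```

```bash
python3 -c "
from g import *
st(c2w(.045,-.054,.092))"
```

```text
t 3.025 tcp [0.54   0.0466 0.087 ] case [41.6  2.3] F [ 0.  -0.1  2.5] op 0.0118
R [[-0.999, -0.009, -0.045], [0.045, 0.002, -0.999], [0.009, -1.0, -0.002]] yaw need (about world z) 0.0013053079863238892 about tool y -0.0013053079863238892
lin [-0.0034 -0.0052  0.0563]
```

Emit:
carry_out([
  {"linear": [0.0, 0.0, 0.012], "yaw": 0.0},
  {"linear": [0.0, 0.0, 0.024], "yaw": 0.0},
  {"linear": [0.0, 0.0, 0.036], "yaw": 0.0},
  {"linear": [0.0, 0.0, 0.046], "yaw": 0.0},
  {"linear": [0.0, 0.0, 0.052], "yaw": 0.0},
])

```text
t: 3.65
tool_pos: [0.5374, -0.0062, 0.0869]
orientation: [-0.04, -2.196, 2.191]
force: [-2.4, 1.2, 3.7]
opening: 0.0117
```

```bash
python3 -c "
from g import *
st(c2w(.045,-.054,.088))"
```

```text
t 3.65 tcp [ 0.5374 -0.0062  0.0869] case [ 41.4 -50.7] F [-2.4  1.2  3.7] op 0.0117
R [[-0.999, -0.01, -0.046], [0.046, 0.002, -0.999], [0.01, -1.0, -0.002]] yaw need (about world z) 0.002177873109894257 about tool y -0.002177873109894257
lin [-0.0036 -0.0011  0.0033]
```

Emit:
carry_out([
  {"linear": [0.0, 0.0, 0.002], "yaw": 0.0},
  {"linear": [0.0, 0.0, 0.004], "yaw": 0.0},
  {"linear": [0.0, 0.0, 0.006], "yaw": 0.0},
])

```text
t: 4.03
tool_pos: [0.5372, -0.0097, 0.0869]
orientation: [-0.039, -2.2, 2.187]
force: [-0.7, 17.1, 3.0]
opening: 0.0115
```

```bash
python3 -c "
from g import *
st(c2w(.045,-.054,.088))"
```

```text
t 4.025 tcp [ 0.5372 -0.0097  0.0869] case [ 41.3 -54.2] F [-0.7 17.1  3. ] op 0.0115
R [[-0.999, -0.01, -0.045], [0.045, 0.006, -0.999], [0.01, -1.0, -0.006]] yaw need (about world z) 0.0015220517875000894 about tool y -0.0015220517875000894
lin [-0.0036 -0.0011 -0.0002]
```

17 N of resistance at case y −54.2 means the hatch is against the jamb. I'll relax, open a little and lift.

Emit:
carry_out([
  {"linear": [0.0, 0.0, 0.001], "yaw": 0.0},
  {"linear": [0.0, 0.0, 0.001], "yaw": 0.0},
])

```text
t: 4.28
tool_pos: [0.5372, -0.0096, 0.087]
orientation: [-0.039, -2.202, 2.186]
force: [-1.6, 6.7, 3.2]
opening: 0.0118
```

Emit:
carry_out([
  {"linear": [0.0, 0.0, 0.0], "yaw": 0.0},
  {"linear": [0.0, 0.0, 0.0], "yaw": 0.0},
  {"linear": [0.0, 0.0, 0.0], "yaw": 0.0},
  {"linear": [0.0, -0.03, 0.0], "yaw": 0.0},
  {"linear": [0.0, -0.08, 0.0], "yaw": 0.0},
], gripper=0.45)

```text
t: 4.9
tool_pos: [0.5362, -0.0102, 0.1655]
orientation: [-0.034, -2.2, 2.183]
force: [0.9, -0.1, 0.6]
opening: 0.0417
```

```bash
python3 - <<'E'
from g import *
st(c2w(-.06,-.09,.18))
E
```

```text
t 4.9 tcp [ 0.5362 -0.0102  0.1655] case [ 40.4 -54.7] F [ 0.9 -0.1  0.6] op 0.0417
R [[-0.999, -0.014, -0.045], [0.045, 0.008, -0.999], [0.015, -1.0, -0.007]] yaw need (about world z) 0.0010529861446180178 about tool y -0.0010529861446180178
lin [ 0.1005 -0.0133  0.0353]
```

Emit:
carry_out([
  {"linear": [0.025, -0.014, 0.01], "yaw": 0.0},
  {"linear": [0.055, -0.014, 0.02], "yaw": 0.0},
  {"linear": [0.085, -0.014, 0.03], "yaw": 0.0},
  {"linear": [0.1, -0.014, 0.035], "yaw": 0.0},
  {"linear": [0.1, -0.014, 0.035], "yaw": 0.0},
])

```text
t: 5.52
tool_pos: [0.4346, -0.0412, 0.1809]
orientation: [-0.036, -2.2, 2.183]
force: [0.3, 0.4, 0.8]
opening: 0.0419
```

```bash
python3 - <<'E'
from g import *
st(c2w(-.06,-.09,.117))
a=robot.read_camera("scene")[150:320,220:400]; cv2.imwrite("pics/s2.png",cv2.resize(a,None,fx=3.5,fy=3.5,interpolation=cv2.INTER_CUBIC))
E
```

```text
t 5.525 tcp [ 0.4346 -0.0412  0.1809] case [-59.7 -90.2] F [0.3 0.4 0.8] op 0.0419
R [[-0.999, -0.013, -0.046], [0.046, 0.008, -0.999], [0.014, -1.0, -0.007]] yaw need (about world z) 0.002082499851653097 about tool y -0.002082499851653097
lin [-0.0006  0.0639  0.0003]
```

View pics/s2.png

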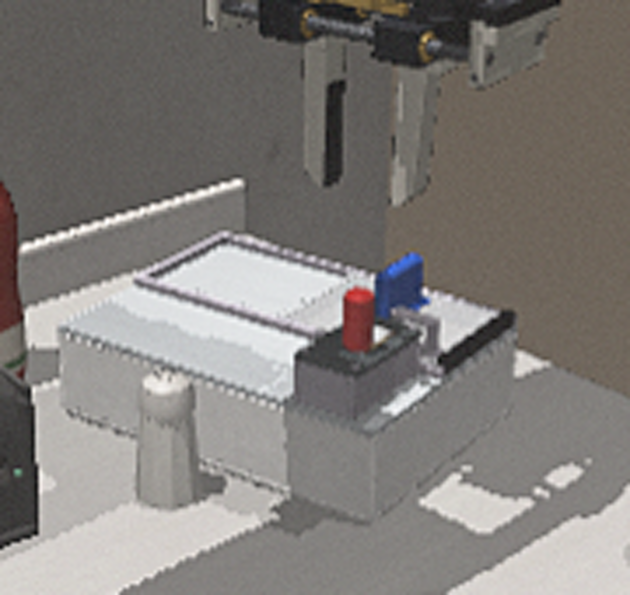

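The hatch now reaches the jamb, with the bar at zoomed (402,285) and the keeper at (428,335). The fingers are above the knob at (358,320), so I'll descend.

Emit:
carry_out([
  {"linear": [0.0, 0.025, 0.0], "yaw": 0.0},
  {"linear": [0.0, 0.045, 0.0], "yaw": 0.0},
  {"linear": [0.0, 0.058, 0.0], "yaw": 0.0},
  {"linear": [0.0, 0.06, 0.0], "yaw": 0.0},
  {"linear": [0.0, 0.06, 0.0], "yaw": 0.0},
])

```text
t: 6.2
tool_pos: [0.4349, -0.0406, 0.1215]
orientation: [-0.036, -2.2, 2.184]
force: [0.3, 0.2, -0.3]
opening: 0.0419
```

Emit:
carry_out([
  {"linear": [0.0, 0.0, 0.0], "yaw": 0.0},
  {"linear": [0.0, 0.0, 0.0], "yaw": 0.0},
  {"linear": [0.0, 0.0, 0.0], "yaw": 0.0},
  {"linear": [0.0, 0.0, 0.0], "yaw": 0.0},
], gripper=0.0, newtons=35)

```text
t: 6.7
tool_pos: [0.435, -0.0406, 0.1216]
orientation: [-0.036, -2.2, 2.184]
force: [-0.2, -0.4, 1.0]
opening: 0.0063
```

```bash
python3 - <<'E'
from g import *
st(c2w(-.026,-.09,.117))
E
```

```text
t 6.7 tcp [ 0.435  -0.0406  0.1216] case [-59.4 -89.5] F [-0.2 -0.4  1. ] op 0.0063
R [[-0.999, -0.012, -0.046], [0.046, 0.008, -0.999], [0.013, -1.0, -0.007]] yaw need (about world z) 0.0017495690192355084 about tool y -0.0017495690192355084
lin [-0.0335  0.0042  0.0005]
```

The opening is 6 mm, below the knob's 18 mm, so the pinch probably missed. I'll look.

```bash
python3 - <<'E'
from g import *
st()
a=robot.read_camera("scene")[190:280,270:380]; cv2.imwrite("pics/s3.png",cv2.resize(a,None,fx=6,fy=6,interpolation=cv2.INTER_CUBIC))
a=robot.read_camera("top")[170:290,230:360]; cv2.imwrite("pics/t3.png",cv2.resize(a,None,fx=5,fy=5,interpolation=cv2.INTER_CUBIC))
E
```

```text
t 6.7 tcp [ 0.435  -0.0406  0.1216] case [-59.4 -89.5] F [-0.2 -0.4  1. ] op 0.0063
R [[-0.999, -0.012, -0.046], [0.046, 0.008, -0.999], [0.013, -1.0, -0.007]] yaw need (about world z) 0.0017495690192355084 about tool y -0.0017495690192355084
```

View pics/s3.png

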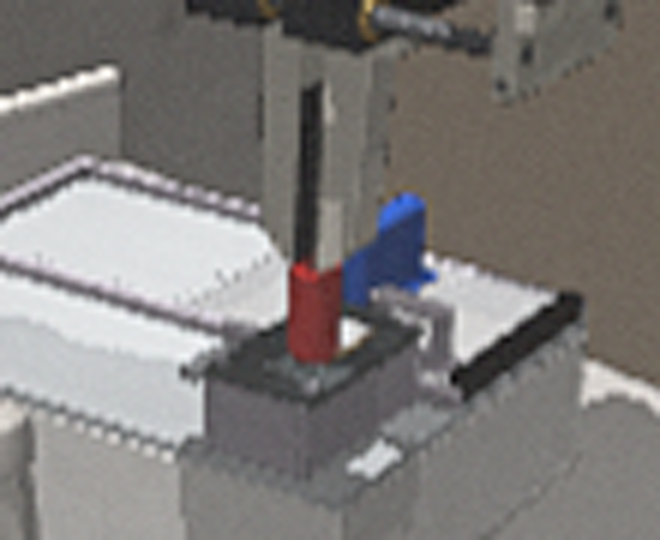

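View pics/t3.png

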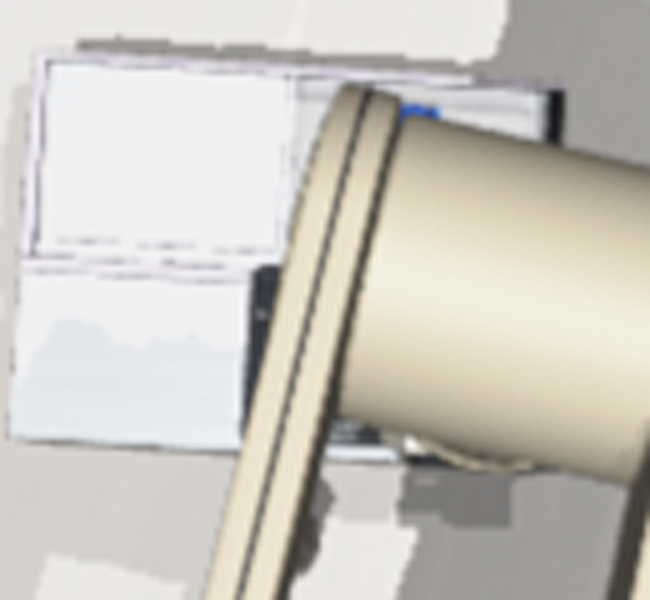

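```bash
python3 - <<'E'
from g import *
for n in("scene","top"):
    p=cam(n);print(n,-p['R'].T@p['t'])
    print("knob top",proj(n,c2w(-.06,-.09,.134)),"base",proj(n,c2w(-.06,-.09,.099)),"tip",proj(n,c2w(-.0594,-.0895,.1135)))
a=cv2.imread("pics/scene0.png").astype(int);b=cv2.imread("pics/top0.png").astype(int)
for n,im,(u0,u1,v0,v1) in(("scene",a,(300,345,225,265)),("top",b,(315,340,235,265))):
    m=(im[...,2]>90)&(im[...,2]>2.2*im[...,1])&(im[...,2]>2.2*im[...,0]);w=np.zeros_like(m);w[v0:v1,u0:u1]=1;m&=w
    ys,xs=np.where(m);print(n,len(xs),xs.mean(),ys.mean(),xs.min(),xs.max(),ys.min(),ys.max())
c,g=cross((322.5,243),(326,249));print(c,g)
for f in("pics/scene0.png",):
    pass
E
```

```text
scene [-0.327424   -0.46585491  0.52060349]
knob top [322.07511844 232.57921966] base [321.56668765 248.34933453] tip [321.72602356 241.71103984]
top [ 0.36458114 -0.0169584   1.31360943]
knob top [326.30705342 248.68165152] base [325.96830772 249.62292083] tip [325.89082489 248.94948888]
scene 47 321.3191489361702 237.31914893617022 318 325 232 249
top 56 325.875 249.05357142857142 322 330 245 253
[ 0.43542618 -0.04148259  0.11068263] 0.0013610739991610865
```

```bash
python3 - <<'E'
from g import *
for x,y,z,o in((.044,.0036,.145,.0232),(-.0597,-.0902,.1729,.021)):
  for s in(1,-1):
    for dz in(0,.02):print(s,dz,proj("scene",c2w(x,y+s*o,z+dz)))
E
```

```text
1 0 [303.37728383 200.85777039]
1 0.02 [303.49495085 192.52602011]
-1 0 [320.56085435 205.16987703]
-1 0.02 [320.81361008 196.68937203]
1 0 [313.8887854  212.11200185]
1 0.02 [314.11465483 202.64814841]
-1 0 [331.95734346 216.84506611]
-1 0.02 [332.35021981 207.21112031]
```

The knob is where I measured it, but in the pictures the fingertips sit about 20 mm higher than the stated tip reach implies. They closed just above the knob. I'll open, go 15 mm lower and check visually.

Emit:
carry_out([
  {"linear": [0.0, -0.005, 0.0], "yaw": 0.0},
  {"linear": [0.0, -0.005, 0.0], "yaw": 0.0},
  {"linear": [0.0, -0.005, 0.0], "yaw": 0.0},
  {"linear": [0.0, -0.005, 0.0], "yaw": 0.0},
], gripper=0.45)

```text
t: 7.3
tool_pos: [0.435, -0.0407, 0.1265]
orientation: [-0.036, -2.2, 2.184]
force: [-0.4, -0.5, -0.4]
opening: 0.037
```

```bash
python3 - <<'E'
from g import *
st(c2w(-.06,-.09,.105))
a=robot.read_camera("scene")[190:280,270:380]; cv2.imwrite("pics/s4.png",cv2.resize(a,None,fx=6,fy=6,interpolation=cv2.INTER_CUBIC))
print(robot.tip_reach)
E
```

```text
t 7.3 tcp [ 0.435  -0.0407  0.1265] case [-59.4 -89.6] F [-0.4 -0.5 -0.4] op 0.037
R [[-0.999, -0.012, -0.046], [0.046, 0.008, -0.999], [0.013, -1.0, -0.007]] yaw need (about world z) 0.0016835788431750487 about tool y -0.0016835788431750487
lin [0.0003 0.0215 0.0006]
0.008
```

View pics/s4.png

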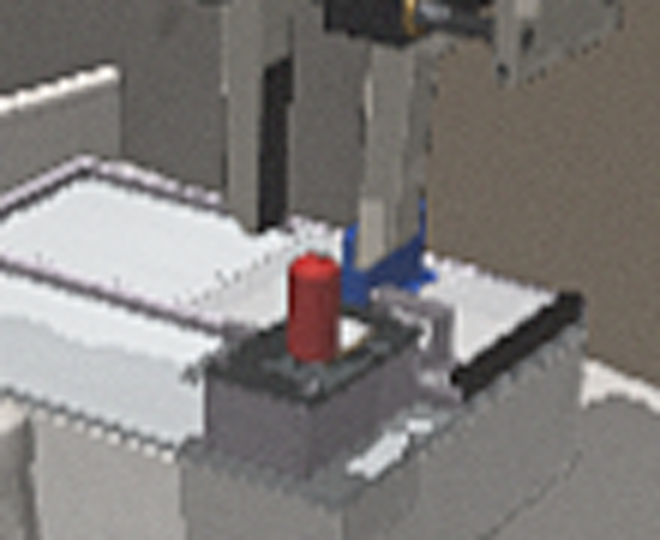

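The tips, at zoomed (255,228) and (388,268), are still about 18 mm higher than nominal. I'll lower in two stages and watch the force.

Emit:
carry_out([
  {"linear": [0.0, 0.007, 0.0], "yaw": 0.0},
  {"linear": [0.0, 0.014, 0.0], "yaw": 0.0},
  {"linear": [0.0, 0.019, 0.0], "yaw": 0.0},
  {"linear": [0.0, 0.019, 0.0], "yaw": 0.0},
])

```text
t: 7.85
tool_pos: [0.4343, -0.0404, 0.1068]
orientation: [-0.035, -2.2, 2.183]
force: [0.3, 0.0, -0.1]
opening: 0.0422
```

```bash
python3 - <<'E'
from g import *
st(c2w(-.06,-.09,.100))
a=robot.read_camera("scene")[190:280,270:380]; cv2.imwrite("pics/s5.png",cv2.resize(a,None,fx=6,fy=6,interpolation=cv2.INTER_CUBIC))
E
```

```text
t 7.85 tcp [ 0.4343 -0.0404  0.1068] case [-60.2 -89.3] F [ 0.3  0.  -0.1] op 0.0422
R [[-0.999, -0.014, -0.046], [0.046, 0.008, -0.999], [0.014, -1.0, -0.007]] yaw need (about world z) 0.0017090975612976678 about tool y -0.0017090975612976678
lin [-0.0003  0.0068  0.0007]
```

View pics/s5.png

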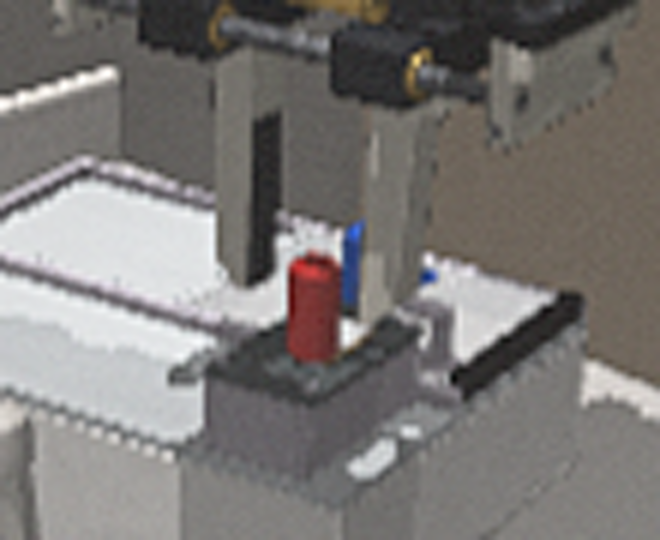

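Tips at zoomed (245,287) and (375,325) are now alongside the knob, about half way down. I'll lower 6 mm more and close.

Emit:
carry_out([
  {"linear": [0.0, 0.003, 0.0], "yaw": 0.0},
  {"linear": [0.0, 0.006, 0.0], "yaw": 0.0},
])

```text
t: 8.15
tool_pos: [0.4346, -0.0405, 0.1012]
orientation: [-0.036, -2.2, 2.184]
force: [-1.6, -0.3, -0.2]
opening: 0.0419
```

Emit:
carry_out([
  {"linear": [0.0, 0.0, 0.0], "yaw": 0.0},
  {"linear": [0.0, 0.0, 0.0], "yaw": 0.0},
  {"linear": [0.0, 0.0, 0.0], "yaw": 0.0},
  {"linear": [0.0, 0.0, 0.0], "yaw": 0.0},
  {"linear": [0.0, 0.0, 0.0], "yaw": 0.0},
], gripper=0.0, newtons=35)

```text
t: 8.78
tool_pos: [0.4347, -0.0404, 0.1013]
orientation: [-0.036, -2.2, 2.184]
force: [-0.8, 0.8, 0.3]
opening: 0.0171
```

```bash
python3 - <<'E'
from g import *
st(c2w(-.026,-.09,.100))
a=robot.read_camera("scene")[190:280,270:380]; cv2.imwrite("pics/s6.png",cv2.resize(a,None,fx=6,fy=6,interpolation=cv2.INTER_CUBIC))
E
```

```text
t 8.775 tcp [ 0.4347 -0.0404  0.1013] case [-59.7 -89.3] F [-0.8  0.8  0.3] op 0.0171
R [[-0.999, -0.013, -0.046], [0.046, 0.008, -0.999], [0.013, -1.0, -0.007]] yaw need (about world z) 0.001656737508808348 about tool y -0.001656737508808348
lin [-0.0337  0.0009  0.0006]
```

View pics/s6.png

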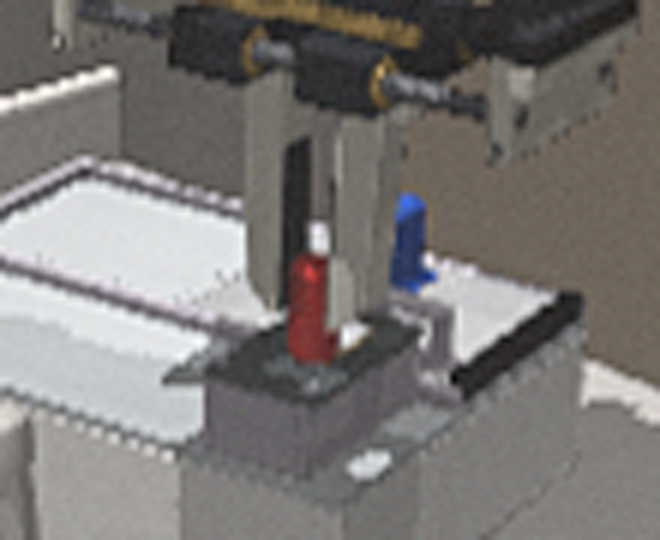

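The grip is on the knob, with an opening of 17 mm. Now I'll push the bolt in.

Emit:
carry_out([
  {"linear": [-0.007, 0.0, 0.0], "yaw": 0.0},
  {"linear": [-0.014, 0.0, 0.0], "yaw": 0.0},
  {"linear": [-0.021, 0.0, 0.0], "yaw": 0.0},
  {"linear": [-0.028, 0.0, 0.0], "yaw": 0.0},
  {"linear": [-0.033, 0.0, 0.0], "yaw": 0.0},
])

```text
t: 9.45
tool_pos: [0.4676, -0.042, 0.1011]
orientation: [-0.034, -2.199, 2.183]
force: [-8.4, 0.5, 10.3]
opening: 0.0173
```

```bash
python3 - <<'E'
from g import *
st(c2w(-.026,-.09,.100))
a=robot.read_camera("scene")[190:280,270:380]; cv2.imwrite("pics/s7.png",cv2.resize(a,None,fx=6,fy=6,interpolation=cv2.INTER_CUBIC))
E
```

```text
t 9.45 tcp [ 0.4676 -0.042   0.1011] case [-26.8 -89.5] F [-8.4  0.5 10.3] op 0.0173
R [[-0.999, -0.014, -0.046], [0.045, 0.008, -0.999], [0.015, -1.0, -0.007]] yaw need (about world z) 0.0016144774345061563 about tool y -0.0016144774345061563
lin [-0.0008  0.0011  0.0005]
```

View pics/s7.png

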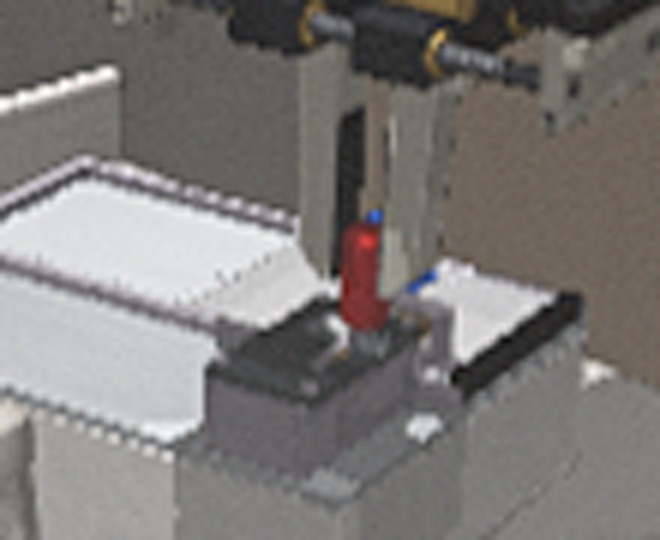

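The bolt has travelled 33 mm at 8.4 N. Next, cross toward +y.

Emit:
carry_out([
  {"linear": [-0.001, -0.0005, -0.004], "yaw": 0.0},
  {"linear": [-0.001, -0.001, -0.008], "yaw": 0.0},
  {"linear": [-0.001, -0.001, -0.012], "yaw": 0.0},
  {"linear": [-0.001, -0.001, -0.0165], "yaw": 0.0},
  {"linear": [-0.001, -0.001, -0.0175], "yaw": 0.0},
])

```text
t: 10.12
tool_pos: [0.4684, -0.0252, 0.1013]
orientation: [-0.03, -2.196, 2.183]
force: [-7.9, -5.5, 2.1]
opening: 0.0167
```

```bash
python3 - <<'E'
from g import *
st(c2w(-.037,-.0735,.100))
a=robot.read_camera("scene")[190:280,270:380]; cv2.imwrite("pics/s8.png",cv2.resize(a,None,fx=6,fy=6,interpolation=cv2.INTER_CUBIC))
E
```

```text
t 10.125 tcp [ 0.4684 -0.0252  0.1013] case [-26.8 -72.6] F [-7.9 -5.5  2.1] op 0.0167
R [[-0.999, -0.018, -0.045], [0.045, 0.006, -0.999], [0.018, -1.0, -0.006]] yaw need (about world z) 0.0014702526309209318 about tool y -0.0014702526309209318
lin [0.0102 0.0015 0.0009]
```

View pics/s8.png

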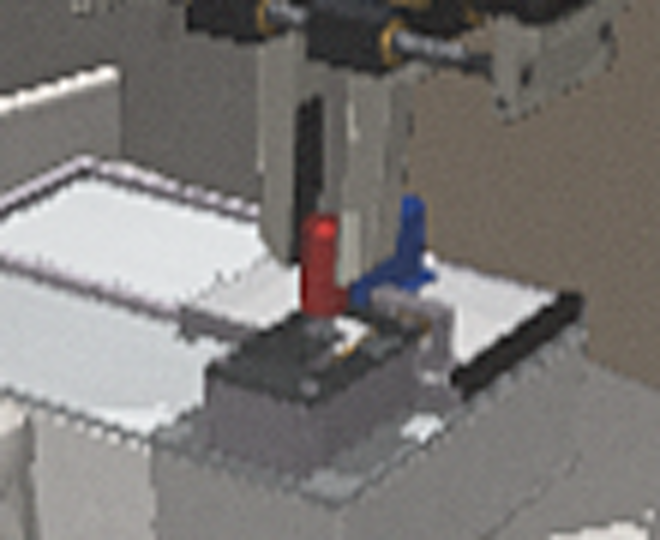

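It is fully across, with 5.5 N against the side. Now draw back into the notch.

Emit:
carry_out([
  {"linear": [0.003, 0.0, -0.0003], "yaw": 0.0},
  {"linear": [0.006, 0.0, -0.0003], "yaw": 0.0},
  {"linear": [0.009, 0.0, -0.0003], "yaw": 0.0},
  {"linear": [0.0105, 0.0, -0.0003], "yaw": 0.0},
  {"linear": [0.0105, 0.0, 0.0], "yaw": 0.0},
])

```text
t: 10.8
tool_pos: [0.4582, -0.0249, 0.1013]
orientation: [-0.03, -2.196, 2.183]
force: [-1.5, -1.2, -0.2]
opening: 0.017
```

```bash
python3 - <<'E'
from g import *
st(c2w(-.037,-.0735,.100))
a=robot.read_camera("scene")[190:280,270:380]; cv2.imwrite("pics/s9.png",cv2.resize(a,None,fx=6,fy=6,interpolation=cv2.INTER_CUBIC))
E
```

```text
t 10.8 tcp [ 0.4582 -0.0249  0.1013] case [-36.9 -72.8] F [-1.5 -1.2 -0.2] op 0.017
R [[-0.999, -0.018, -0.046], [0.045, 0.006, -0.999], [0.018, -1.0, -0.005]] yaw need (about world z) 0.0016201512165663345 about tool y -0.0016201512165663345
lin [0.0001 0.0013 0.0007]
```

View pics/s9.png

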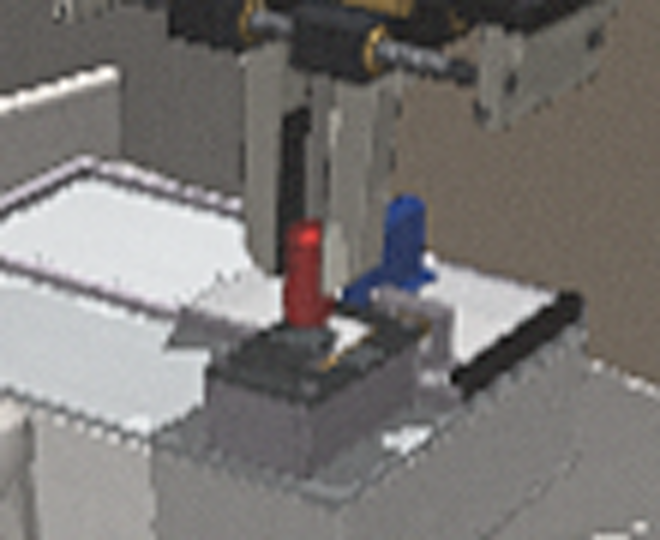

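The x force has dropped to −1.5 N at −36.9. I'll draw back another 1–2 mm to confirm the stop.

Emit:
carry_out([
  {"linear": [0.001, 0.0, 0.0], "yaw": 0.0},
  {"linear": [0.002, 0.0, 0.0], "yaw": 0.0},
  {"linear": [0.002, 0.0, 0.0], "yaw": 0.0},
])

```text
t: 11.22
tool_pos: [0.4579, -0.0249, 0.1014]
orientation: [-0.034, -2.197, 2.185]
force: [9.6, -1.3, -9.1]
opening: 0.017
```

It's stopped by the notch end: +9.6 N and no movement. I'll release gently, lift and look.

Emit:
carry_out([
  {"linear": [0.0, 0.0, 0.0], "yaw": 0.0},
  {"linear": [0.0, 0.0, 0.0], "yaw": 0.0},
])

```text
t: 11.48
tool_pos: [0.4582, -0.0249, 0.1014]
orientation: [-0.035, -2.198, 2.186]
force: [3.1, -1.4, -3.2]
opening: 0.0172
```

Emit:
carry_out([
  {"linear": [0.0, 0.0, 0.0], "yaw": 0.0},
  {"linear": [0.0, 0.0, 0.0], "yaw": 0.0},
  {"linear": [0.0, 0.0, 0.0], "yaw": 0.0},
  {"linear": [0.0, -0.02, 0.0], "yaw": 0.0},
  {"linear": [0.0, -0.06, 0.0], "yaw": 0.0},
], gripper=0.45)

```text
t: 12.1
tool_pos: [0.4573, -0.025, 0.1602]
orientation: [-0.03, -2.196, 2.183]
force: [0.5, -0.4, -0.2]
opening: 0.0417
```

Emit:
carry_out([
  {"linear": [0.0, -0.05, 0.03], "yaw": 0.0},
  {"linear": [0.0, -0.09, 0.07], "yaw": 0.0},
  {"linear": [0.0, -0.09, 0.13], "yaw": 0.0},
  {"linear": [0.0, -0.09, 0.19], "yaw": 0.0},
  {"linear": [0.0, -0.09, 0.24], "yaw": 0.0},
])

```text
t: 12.72
tool_pos: [0.4475, -0.2674, 0.249]
orientation: [-0.031, -2.196, 2.183]
force: [0.9, -0.2, 0.0]
opening: 0.0419
```

```bash
python3 - <<'E'
from g import *
st()
a=robot.read_camera("scene");cv2.imwrite("pics/full10.png",a);a=a[190:280,270:380]
b=robot.read_camera("top");cv2.imwrite("pics/tfull10.png",b);b=b[170:270,230:360]
a=cv2.resize(a,None,fx=3.6,fy=3.6,interpolation=cv2.INTER_CUBIC);b=cv2.resize(b,(396,305),interpolation=cv2.INTER_CUBIC)
o=np.zeros((330,796,3),np.uint8);o[:a.shape[0],:396]=a;o[:305,400:]=b
cv2.imwrite("pics/c10.png",o)
print(proj("top",c2w(-.037,-.0735,.134)),proj("scene",c2w(-.037,-.0735,.134)))
print(proj("top",c2w(.045,-.054,.106)))
E
```

```text
t 12.725 tcp [ 0.4475 -0.2674  0.249 ] case [ -37.  -315.5] F [ 0.9 -0.2  0. ] op 0.0419
R [[-0.999, -0.018, -0.046], [0.046, 0.006, -0.999], [0.018, -1.0, -0.006]] yaw need (about world z) 0.002253371652152225 about tool y -0.002253371652152225
[319.1692739 237.4573464] [321.29415499 226.97223652]
[312.30302352 200.64909085]
```

View pics/c10.png

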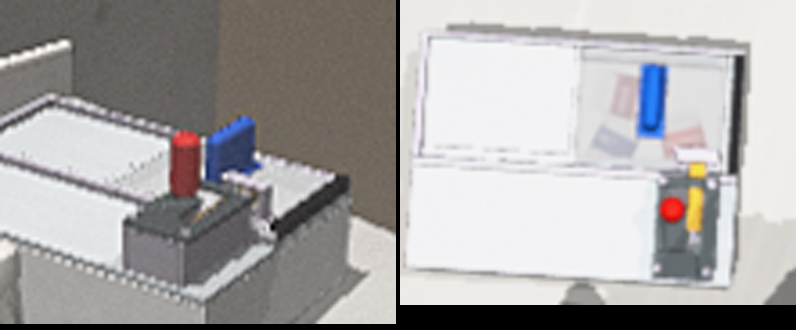

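View pics/tfull10.png

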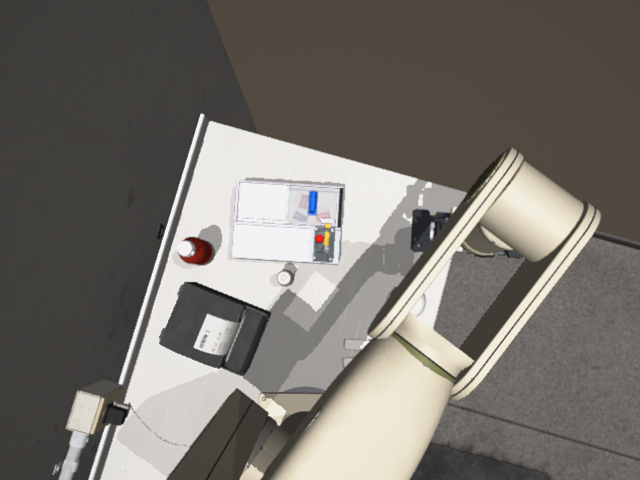

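The knob is at top-view pixel (319,239), and the predicted lodged position is (319,237.5). The bar is at (312.7,200), against 312.3 predicted for shut. The brass bolt passes under the keeper, the salt shaker and bottle haven't moved, and the gripper is clear of everything, so I'll hand it in.

```bash
python3 -c "
from plant import robot
print(robot.close_job())"
```

```text
the job is handed in; nothing more can be done
None
```

I slid the hatch shut, pushed the bolt through the keeper and set the knob in the side notch. I handed the job in at about 12.8 s.

**Last checks**
- **Hatch:** it came up against the jamb at 17 N. The bar stopped at case y −54.2 mm, against −54 mm expected, and still looked shut in the final top view.
- **Bolt and knob:** before release, the notch end stopped the drawn-back knob at about +9.6 N. After release, the knob stayed at the lodged position in the top view, within about 1.5 pixels (about 3 mm). The bolt could be seen passing through the keeper.
- **Surroundings:** the salt shaker and bottle are in their starting places. In the last view the arm partly hides the bell and the gripper is above the can. I did not check those two by picture after the last move, but the arm only passed well above them and no contact force showed.

**Disagreements**
- **Fingertip height:** in the pictures the fingertips sat about 18–20 mm higher than the stated tip reach. My first pinch closed just above the knob without moving it; I opened, went about 20 mm lower and gripped it properly.
- **Camera picks:** my hand-picked scene-camera points differed from the top-view fit by up to 8 mm. I used the top-view fit, and the contact positions bore it out.

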